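# Shut the dry-storage tub and set its timer

## Robot

A 6-joint arm with a two-finger parallel gripper is mounted at the origin on the work surface. World frame = base frame: x ahead of the robot, y to its left, z up, the work surface at z = 0. Lengths are in m, angles in rad, forces in N, time in s.
With the tool pointing down it reaches from about 0.3 to 0.775 m from the base axis. Payload 14.6 kg.
Tool frame: the origin (TCP) lies midway between the tips of the shut fingers; the grasp point (between the pads) lies 19 mm behind it (ctrl.grip_depth is the z of the grasp point in the tool frame, in m); z points along the fingers, y is the line along which they close (so a half turn about z gives the same grasp; the last joint's range is limited). The gripper opens to 94 mm and grips with 3 to 60 N. Pads are 16 mm wide; open, the fingers measure 119 mm over their backs; the gripper's body (75 mm by 177 mm) begins 78 mm behind the grasp point.
Start: joints at [-1.403, 0.3, 1.521, -0, 1.321, -0.067], TCP at [0.128, -0.535, 0.205] pointing down, gripper open.
Joint ranges: [-3.03, 3.03], [-0.79, 2.21], [0.23, 2.52], [-1.04, 4.18], [0, 3.07], [-2.55, 2.55]. Speed limits (rad/s): [2.22, 2.22, 2.57, 3.14, 3.14, 3.14].

## Interface

Orientations are given as [roll, pitch, yaw] about the fixed x, y, z axes, in that order (R = Rz(yaw) Ry(pitch) Rx(roll)).
In Python, from station import ctrl gives the robot as it stands. The module is installed in compiled form; this text tells all that it offers.
- The arm moves only by the tool carry_out, never from a script. Its argument "commands" is a list of rows, each a list of 3 entries, a list of its own where there are three numbers: the closure, from 0 (fully open) to 1 (shut), then the shift along the tool's x, y, z in mm, then the turn, a rotation vector about the tool's x, y, z in rad. In form: [[gripper, [tx, ty, tz], [wx, wy, wz]], ...]. A call has 1 to 10 rows; each row shifts and turns the commanded pose from where the row before left it, along the tool's axes as they then stand; what a row does not reach is not made up. A row lasts 1/8 s, in which the tool goes at most 62.5 mm and 10.7 degrees, less where a joint would pass 70% of its speed; a pose out of reach is approached as far as the arm can. A call with a gripper value outside its range is refused whole. The fingers move at their own pace and stop on an object; "squeeze" is the grip in N (left out, the last holds). Time passes only in rows, so rows that do not move let the fingers close. It gives the time, the measured TCP pose, the force, the opening and the grip force at its end, in the units of the state.
- ctrl.get_obs(): the state, without advancing time (a new reading comes with each control period).
- ctrl.camera(name): name is "side" or "top"; returns a dict with "img" (480x640x3 uint8, blue, green, red), "camera_matrix" (3x3 intrinsics, pixels), "rvec" (rotation vector, rad) and "tvec" (3), from world to camera coordinates, as OpenCV has them. Camera axes: x right, y down, z forward; pixel columns grow to the right and rows downward; lengths in m; the calibration is good to about 2 mm. A picture is of the moment at which its call begins. There is no depth.
- ctrl.hand_in(): hands the job in; it is judged then, once.
Trained networks look in the newest picture that a camera, given by its name, has taken for a name from the list of things; names that differ only in an ending like _2 or _b are one class to them, and where a whole thing is asked for, a point or a joint stands for the part that bears it (a point fixed in the world has none). Each returns a list of dicts, best first, with "score" (0 to 1); they miss things now and then, are a little off and sometimes report something else, mostly with a low value. They report only what shows in the picture. A call takes as long as a camera call.
- ctrl.outline_of(thing, camera): "region" (480x640 bool, what is visible of it).
- ctrl.place_of(thing, camera): "at" ([x, y, z] in m, in world coordinates, good to about 4 mm: a listed point, or the origin of a listed thing).
The state is a dict: "time_s": time; "qpos": joint angles; "joint_vel": joint speeds; "tau": joint torques, N m; "ee_pos": TCP position; "eef_rot": TCP orientation; "force": force on the tool from outside, world axes, zero at the start; "moment": the same for the moment, N m; "grip_width": finger opening in m; "grip_force": force on a finger pad.
Only numpy, scipy, OpenCV 4.12 (cv2) and the standard library are available. Lean on these libraries where they do the work, as an engineer would, in place of code of your own. Each camera call takes 0.05 s, during which the arm holds its last target. There are 200 camera calls.

## Task

Put the lid on the open component tub and press it down until it snaps under both end catches and is fully home. Then set the bench timer for its drying time: twist the knob clockwise past the top (60 minute) mark to wind the bell, then back down to 45 minutes. Do not tip the tub or push the other things on the bench about, and leave the tub shut and the timer released.

Things in the scene. Friction and masses are not known exactly. Their poses are not given: they have to be found in the camera images.
- lid_grip (a point): The loose black lid (90 g), right way up on the bench: plate 150 x 100 x 5 mm, under it a plug 138 x 88 mm, 18 mm deep (lowest 6 mm: 128 x 78), on it a bridge handle. Point: centre of the handle's bar (90 mm along the lid's long side x, 14 wide, 14 high, 16 mm free under it), 23 mm above the plate's top, 28 above its underside, 46 above the plug's foot. z up. Fits either way round.
- tub_rim (a point): The open black dry-storage tub, loose, 0.85 kg with the reels in it: 150 (x) x 100 (y) x 60 mm high, walls 4 mm, mouth 142 x 92 mm. Point: centre of the mouth at rim height; x along the long side, z up. A sprung steel catch stands in the middle of each short end. With the lid home, its plate lies on the rim and its handle point is 28 mm above this point.
- catch0 (a joint): Travel (m, outward) of the catch at the tub's +x end, 0 at rest, 6 mm at most. Each catch is 30 mm wide, reaches 18 mm above the rim and 6 mm outside the wall; its nose leans 3.5 mm in over the place of the lid's edge, with a steep ramp on top. A lid laid on rests on both ramps, plate about 14 mm above the rim; pressed down with 10 to 15 N in all it snaps under them.
- catch1 (a joint): The same for the catch at the tub's -x end.
- knob_grip (a point): The timer's round fluted black knob, 48 mm in diameter, 34 mm tall, axis upright, 40 mm above the bench; can be gripped across at any angle. Point: on its axis, 61 mm above the bench, 13 mm below the knob's top, 21 mm above the dial; x points along its white pointer line, z up. It turns with about 0.06 N m and stays where it is left.
- timer_knob (a joint): Angle of the timer's knob (rad), growing clockwise seen from above: 0 at the 0 mark, 4.712 (270 degrees) at the top mark of 60 minutes, even scale (0.0785 a minute; 45 minutes = 3.534). It goes on to a stop at 5.027, 4 minutes past the top mark. At the start some minutes of the last job are left on it. It does not visibly run down.
- timer: The bench bell timer, screwed down: foot plate 130 x 130 x 6 mm, round housing 112 mm wide, white dial 96 mm wide at height 39 mm. Marks every 5 minutes, longer every 15; the top (60) mark has an arrow head. Origin: centre of the underside, z up. Counter-clockwise from its x, seen from above: 0 mark at 135, 30 at 0, 45 at -67.5, 60 at -135 degrees.
- closed_tub: a second tub of the same kind, already shut with its lid: a bystander. Origin at its underside.
- reel: flat white component reel, 178 mm across, 14 mm thick: a bystander. Origin at its underside.
- parts_bin: blue picking bin, 160 x 100 x 75 mm: a bystander. Origin at its underside.
- canister: small white desiccant canister, 38 mm across, 72 mm tall: a bystander, stands among the task's things. Origin at its underside.
- screwdriver: screwdriver lying flat: a bystander among the task's things.
- tape_roll: roll of amber tape, 76 mm across, 24 mm tall: a bystander. Origin at its underside.

How it is judged:
On the way, in this order (a step that is already met when the one before it is completed fails the run):
1. the lid is snapped home under both catches (z of lid_grip in the frame of tub_rim between 0.024 and 0.0305 m and horizontal distance between lid_grip and tub_rim below 0.006 m and angle between the z axis of lid_grip and the z axis of tub_rim, either way round below 0.03 rad and angle between the x axis of lid_grip and the x axis of tub_rim, either way round below 0.06 rad), for 0.2 s.
2. the timer is wound past its top (60 minute) mark (value of joint timer_knob above 4.725 rad), for 0.05 s.
At the end, for the whole second after the job is handed in: The lid is home on the level tub: plate within 2.5 mm of the rim, level with it within 0.03 rad, within 6 mm of its middle, square within 0.06 rad. The timer, wound past 60 before, shows 45 minutes within 1.6 minutes (0.125 rad) and is at rest (all of step 1 and value of joint timer_knob between 3.409 and 3.659 rad and velocity of joint timer_knob between -0.05 and 0.05 rad/s and angle between tub_rim's own z axis and vertical below 0.05 rad and height (world z) of tub_rim below 0.065 m); the robot touches nothing.
It fails at once if a bystander is pushed more than 25 mm from its place (distance of any of closed_tub, reel, parts_bin, canister, screwdriver, tape_roll from where it was at the start of the episode above 0.025 m).
It fails at once if the tub is tipped by more than 0.35 rad (angle between tub_rim's own z axis and vertical above 0.35 rad).
It also fails if it takes over 72 s, if anything falls off the work surface, if the arm or the gripper's body presses on something with over 40 N, if the wrist force passes 120 N, or if a joint passes its speed limit or range.

## Working session

There is one attempt and no reset: what is moved stays moved. The work goes in short steps, Python scripts to look and compute and a tool call to move; the robot and the scene stay as the last step left them, time stands still between calls to the robot, and variables do not carry over. Pictures are saved under pics/ and viewed, at most 10 in all, crops included, and the job is handed in when it is done.

Besides the shell and the picture viewer there is one more tool, called after "Emit:" as a command line: name --argument value ..., lists and objects as JSON in quotes. carry_out: Moves the arm, as the interface text tells. Its arguments: {"type":"object","properties":{"commands":{"type":"array","items":{"type":"array"}},"squeeze":{"type":"number"}},"required":["commands"]}

```bash
mkdir -p pics; cat > h.py <<'E'
import numpy as np, cv2
from station import ctrl
from scipy.spatial.transform import Rotation as R
def cam(n,save=None):
    c=ctrl.camera(n)
    if save: cv2.imwrite('pics/'+save,c['img'])
    return c
def ray(c,uv):
    K=np.array(c['camera_matrix']);M=cv2.Rodrigues(np.array(c['rvec'],float))[0];t=np.array(c['tvec'],float).ravel()
    d=M.T@np.linalg.inv(K)@np.array([uv[0],uv[1],1.]);return -M.T@t,d
def atz(c,uv,z):
    o,d=ray(c,uv);return o+d*(z-o[2])/d[2]
def proj(c,P):
    return cv2.projectPoints(np.array(P,float).reshape(-1,1,3),np.array(c['rvec'],float),np.array(c['tvec'],float),np.array(c['camera_matrix']),None)[0].reshape(-1,2)
E
python3 - <<'E'
from h import *
np.set_printoptions(precision=4,suppress=True)
o=ctrl.get_obs();print(o['time_s'],o['ee_pos'],o['eef_rot'],ctrl.grip_depth)
for n in ['top','side']:
    c=cam(n,n+'1.png')
    print(n,ray(c,(320,240)))
    for t in ['lid_grip','tub_rim','knob_grip','timer','closed_tub','canister','screwdriver','tape_roll','reel','parts_bin']:
        print(t,[(np.round(r['at'],4),round(r['score'],2)) for r in ctrl.place_of(t,n)[:2]])
print(ctrl.get_obs()['time_s'])
E
```

```text
0.0 [ 0.1279 -0.5346  0.2049] [-3.1405  0.      0.2348] -0.0188
top (array([0.4626, 0.0073, 1.1024]), array([ 0.0534,  0.0055, -0.9988]))
lid_grip [(array([ 0.5646, -0.3532,  0.0483]), 0.82)]
tub_rim [(array([0.4911, 0.349 , 0.0607]), 0.87)]
knob_grip [(array([0.5077, 0.0358, 0.0592]), 0.89)]
timer []
closed_tub [(array([ 0.7637,  0.1969, -0.0002]), 0.89)]
canister [(array([ 0.5583, -0.1619,  0.0003]), 0.7)]
screwdriver [(array([ 0.5317,  0.1654, -0.0012]), 0.96)]
tape_roll [(array([ 0.3373, -0.1382,  0.0009]), 0.58)]
reel [(array([ 0.7647, -0.1823, -0.0034]), 0.96), (array([0.7626, 0.196 , 0.0035]), 0.45)]
parts_bin [(array([0.7707, 0.0088, 0.    ]), 0.65)]
side (array([0.3432, 0.843 , 0.5863]), array([ 0.23  , -0.819 , -0.5258]))
lid_grip [(array([ 0.5732, -0.3497,  0.0444]), 0.77)]
tub_rim [(array([0.4903, 0.3504, 0.0574]), 0.74)]
knob_grip [(array([0.5071, 0.0437, 0.0625]), 0.58)]
timer [(array([ 0.5099,  0.0425, -0.0021]), 0.83), (array([0.5047, 0.0452, 0.0626]), 0.33)]
closed_tub [(array([ 0.762 ,  0.1963, -0.0032]), 0.67), (array([ 0.5117,  0.0405, -0.0018]), 0.32)]
canister [(array([ 0.5565, -0.1608,  0.0013]), 0.85), (array([0.7706, 0.0064, 0.0014]), 0.58)]
screwdriver [(array([ 0.531 ,  0.1652, -0.0001]), 0.93)]
tape_roll [(array([ 0.3356, -0.1374, -0.0008]), 0.75)]
reel [(array([ 0.764 , -0.1841,  0.0025]), 0.63)]
parts_bin [(array([0.7714, 0.0056, 0.0024]), 0.93)]
1.1
```

View pics/top1.png

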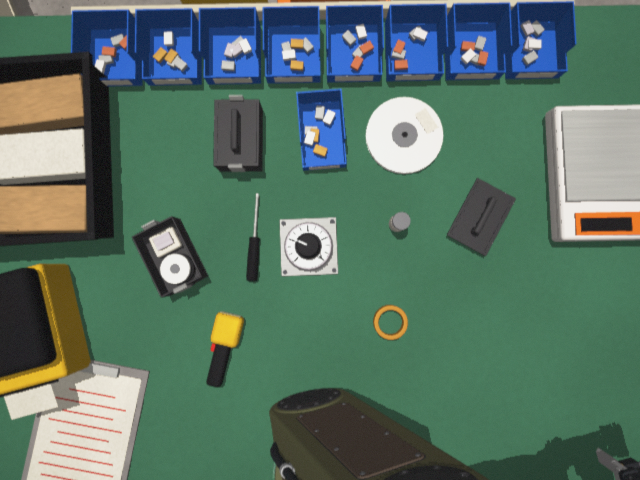

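View pics/side1.png

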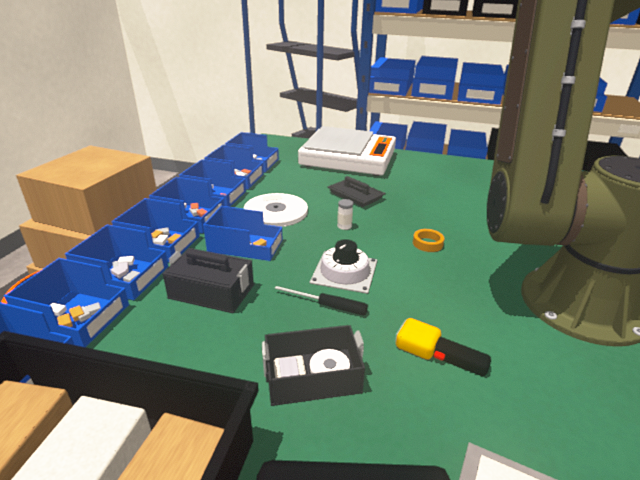

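Top view: the lid is at about (482,217), the tub at (170,256) with its catches at (150,224) and (192,290), and the knob at (308,246) with its pointer towards the upper left. Next I'll measure angles and see close-ups.

```bash
python3 - <<'E'
from h import *
np.set_printoptions(precision=4,suppress=True)
c=cam('top'); im=c['img']
def rect(m,z):
    ys,xs=np.nonzero(m);o,_=ray(c,(0,0))
    P=np.array([atz(c,(x,y),z)[:2] for x,y in zip(xs,ys)])
    r=cv2.minAreaRect((P*1000).astype(np.float32));b=cv2.boxPoints(r)
    e=[b[1]-b[0],b[2]-b[1]];e=max(e,key=np.linalg.norm)
    return np.round(r[0],1),np.round(r[1],1),'yaw',np.arctan2(e[1],e[0])
for t,z in [('lid_grip',.023),('tub_rim',.06),('closed_tub',.065),('screwdriver',.01)]:
    m=ctrl.outline_of(t,'top')
    if m: print(t,m[0]['score'],rect(m[0]['region'],z))
cr=[cv2.resize(im[v-40:v+40,u-40:u+40],(400,400),interpolation=cv2.INTER_CUBIC) for u,v in[(482,217),(170,256)]]
cr=np.hstack(cr); cr=np.clip(cr.astype(float)*2,0,255).astype(np.uint8)
cv2.imwrite('pics/z1.png',cr)
u,v=308,246
cv2.imwrite('pics/k1.png',cv2.resize(im[v-35:v+35,u-35:u+35],(560,560),interpolation=cv2.INTER_CUBIC))
E
```

```text
lid_grip 0.96 (array([ 567.6, -352.3]), array([101.8, 152.7]), 'yaw', np.float32(-0.52241266))
tub_rim 0.82 (array([491. , 342.8]), array([168.4, 113.3]), 'yaw', np.float32(0.46287477))
closed_tub 0.57 (array([757.1, 190.3]), array([108. , 173.1]), 'yaw', np.float32(-0.017225413))
screwdriver 0.71 (array([528.9, 166.4]), array([ 27.9, 197.2]), 'yaw', np.float32(-0.03557601))
```

View pics/z1.png

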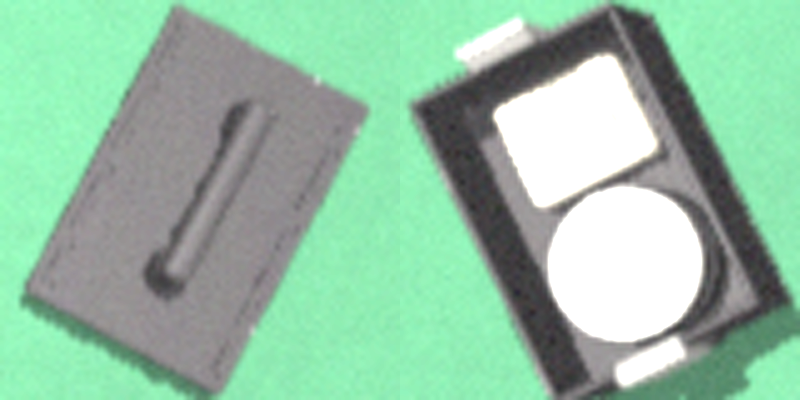

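View pics/k1.png

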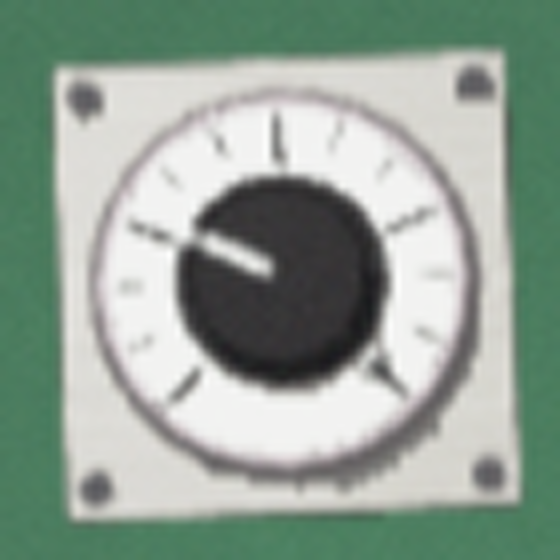

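Crops: the knob pointer is on the 15 minute mark. The 60 arrow is at the lower right and the 30 mark at the top. The tub rim corners are at crop (412,105), (612,8), (757,303), (557,397), and the lid corners at (180,5), (370,105), (220,393), (25,293). I'll fit poses with both views and overlay them.

```bash
cat > fit.py <<'E'
from h import *
np.set_printoptions(precision=4,suppress=True)
def px(p,o,s): return (np.array(p,float)+.5)/s-.5+np.array(o)
t=cam('top'); s=cam('side'); 
lid=[px(p,(442,177),5) for p in [(180,5),(370,105),(220,393),(25,293)]]
tub=[px((p[0]-400,p[1]),(130,216),5) for p in [(412,105),(612,8),(757,303),(557,397)]]
out={}
for n,q,z in [('lid',lid,.023),('tub',tub,.06)]:
    P=np.array([atz(t,p,z)[:2] for p in q]);print(n,P)
    c=P.mean(0);d=(P[0]-P[3])+(P[1]-P[2]);e=(P[1]-P[0])+(P[2]-P[3])
    y1=np.arctan2(d[1],d[0]);y2=np.arctan2(e[1],e[0])+np.pi/2
    print(n,c,np.linalg.norm(d)/2,np.linalg.norm(e)/2,'yaws',y1,y2);out[n]=(c,y1)
k=[px(p,(273,211),8) for p in [(285,280)]]
print('knob top',atz(t,k[0],.074),'dial',atz(t,px((285,280),(273,211),8),.039))
foot=[atz(t,px(p,(273,211),8),.006)[:2] for p in [(55,68),(503,50),(522,502),(72,520)]]
F=np.array(foot);d=(F[0]-F[3])+(F[1]-F[2]);print('foot',F.mean(0),np.linalg.norm(d)/2,np.arctan2(d[1],d[0]))
def box(im,c,C,yaw,L,W,z,col):
    a=np.array([[1,1],[1,-1],[-1,-1],[-1,1]])*[L/2,W/2]
    r=np.array([[np.cos(yaw),-np.sin(yaw)],[np.sin(yaw),np.cos(yaw)]])
    P=np.c_[a@r.T+C,np.full(4,z)]
    cv2.polylines(im,[np.round(proj(c,P)*16*3+16).astype(int).reshape(-1,1,2)],True,col,1,cv2.LINE_AA,4)
big=cv2.resize(s['img'],None,fx=3,fy=3,interpolation=cv2.INTER_CUBIC);big=np.clip(big.astype(float)*1.7,0,255).astype(np.uint8)
c,y=out['lid'];box(big,s,c,y,.15,.1,.023,(0,0,255));box(big,s,c,y,.09,.014,.053,(0,255,255))
c,y=out['tub'];box(big,s,c,y,.15,.1,.06,(0,0,255));box(big,s,c,y,.15,.1,0,(255,0,0))
f=F.mean(0);box(big,s,f,np.arctan2(d[1],d[0]),.13,.13,.006,(0,0,255));box(big,s,f,0.03,.034,.034,.074,(0,255,255))
A=big[3*150:3*150+240,3*290:3*290+380];B=big[3*225:3*225+240,3*290:3*290+380];C=big[3*310:3*310+300,3*245:3*245+380]
cv2.imwrite('pics/ov.png',np.hstack([np.vstack([A,B]),np.pad(C,((0,180),(0,0),(0,0)))]))
print('lid hpt side mid->z.053',out)
E
python3 fit.py
```

```text
lid [[ 0.6566 -0.348 ]
 [ 0.6092 -0.4323]
 [ 0.4799 -0.3588]
 [ 0.5264 -0.2727]]
lid [ 0.568  -0.3529] 0.14956893531327986 0.0972373834340991 yaws -0.520396097474371 -0.503880818239351
tub [[0.5328 0.4235]
 [0.5739 0.3363]
 [0.4441 0.2725]
 [0.405  0.359 ]]
tub [0.4889 0.3478] 0.14381499335406392 0.09566743590297375 yaws 0.4621426613091747 0.4323932770951835
knob top [0.5061 0.0385 0.074 ] dial [0.5076 0.0396 0.039 ]
foot [0.5078 0.0397] 0.12960510715870238 0.02510882812481609
lid hpt side mid->z.053 {'lid': (array([ 0.568 , -0.3529]), np.float64(-0.520396097474371)), 'tub': (array([0.4889, 0.3478]), np.float64(0.4621426613091747))}
```

View pics/ov.png

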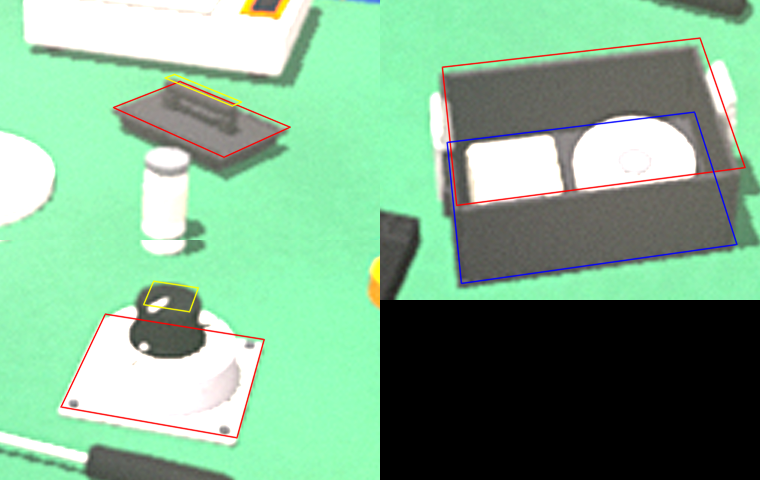

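The side view overlay sits about 2 px up and right of the objects on all three things. Averaging both views gives lid (0.569,-0.352) yaw -0.515, tub (0.4905,0.349) yaw ≈0.45, timer (0.508,0.041) and knob at 15 min. I'll now move over the lid.

Emit:
carry_out --commands '[[0, [47, -7.6, 0], [0, 0, 0]], [0, [47, -7.6, 0], [0, 0, 0]], [0, [47, -7.6, 0], [0, 0, 0]], [0, [47, -7.6, 0], [0, 0, 0]], [0, [47, -7.6, 0], [0, 0, 0]], [0, [47, -7.6, 0], [0, 0, 0]], [0, [47, -7.6, 0], [0, 0, 0]], [0, [47, -7.6, 0], [0, 0, 0]], [0, [47, -7.6, 0], [0, 0, 0]], [0, [47, -7.6, 0], [0, 0, 0]]]'

```text
time_s: 2.7
ee_pos: [0.5688, -0.3509, 0.2055]
eef_rot: [3.141, -0.0, 0.235]
force: [0.0, -0.8, -0.2]
grip_width: 0.0938
grip_force: 0.0
```

Emit:
carry_out --commands '[[0, [0, 0, 0], [0, 0, -0.18]], [0, [0, 0, 0], [0, 0, -0.18]], [0, [0, 0, 0], [0, 0, -0.18]], [0, [0, 0, 0], [0, 0, -0.18]], [0, [0, 0, 0], [0, 0, -0.18]], [0, [0, 0, 0], [0, 0, -0.18]], [0, [0, 0, 0], [0, 0, -0.18]], [0, [0, 0, 0], [0, 0, -0.18]], [0, [0, 0, 0], [0, 0, -0.18]], [0, [0, 0, 0], [0, 0, -0.18]]]'

```text
time_s: 3.95
ee_pos: [0.5674, -0.3516, 0.2053]
eef_rot: [-3.141, -0.0, 2.041]
force: [0.1, -0.9, -0.6]
grip_width: 0.0942
grip_force: 0.0
```

Emit:
carry_out --commands '[[0, [0, 0, 0], [0, 0, -0.18]], [0, [0, 0, 0], [0, 0, -0.18]], [0, [0, 0, 0], [0, 0, -0.18]], [0, [0, 0, 0], [0, 0, -0.05]], [0, [0, 0, 0], [0, 0, 0]]]'

```text
time_s: 4.58
ee_pos: [0.5674, -0.3516, 0.2053]
eef_rot: [3.142, -0.0, 2.624]
force: [-0.9, -0.3, -0.0]
grip_width: 0.094
grip_force: 0.0
```

```bash
cat >> h.py <<'E'
def wrap(a,p=2*np.pi): return (a+p/2)%p-p/2
def go(x,y,z,yaw):
    o=ctrl.get_obs();M=R.from_euler('xyz',o['eef_rot'])
    d=M.inv().apply(np.array([x,y,z])-o['ee_pos'])*1000
    w=(M.inv()*R.from_euler('xyz',[np.pi,0,yaw])).as_rotvec()
    print('t',round(o['time_s'],2),'pos',np.round(o['ee_pos'],4),'rot',np.round(o['eef_rot'],4),'q6',round(o['qpos'][5],3),'F',np.round(o['force'],1),'M',np.round(o['moment'],2),'w',o['grip_width'],'gf',o['grip_force'])
    print('shift mm',np.round(d,1),'turn',np.round(w,3))
E
python3 - <<'E'
from h import *
go(.569,-.352,.028,-.515+np.pi)
E
```

```text
t 4.58 pos [ 0.5674 -0.3516  0.2053] rot [ 3.1415e+00 -2.0000e-04  2.6243e+00] q6 -1.663 F [-0.9 -0.3 -0. ] M [ 0.01 -0.14 -0.  ] w 0.09402917708298714 gf 0.0
shift mm [ -1.6   0.5 177.3] turn [ 0.    -0.    -0.002]
```

Emit:
carry_out --commands '[[0, [-0.8, 0.3, 45], [0, 0, 0]], [0, [-0.8, 0.3, 45], [0, 0, 0]], [0, [0, 0, 40], [0, 0, 0]], [0, [0, 0, 30], [0, 0, 0]], [0, [0, 0, 15], [0, 0, 0]], [0, [0, 0, 0], [0, 0, 0]]]' --squeeze 10

```text
time_s: 5.32
ee_pos: [0.5689, -0.3518, 0.03]
eef_rot: [3.141, -0.001, 2.624]
force: [0.3, -0.1, 0.3]
grip_width: 0.0939
grip_force: 0.0
```

Emit:
carry_out --commands '[[1, [0, 0, 0], [0, 0, 0]], [1, [0, 0, 0], [0, 0, 0]], [1, [0, 0, 0], [0, 0, 0]], [1, [0, 0, 0], [0, 0, 0]], [1, [0, 0, 0], [0, 0, 0]], [1, [0, 0, 0], [0, 0, 0]], [1, [0, 0, 0], [0, 0, 0]], [1, [0, 0, 0], [0, 0, 0]]]' --squeeze 10

```text
time_s: 6.32
ee_pos: [0.5691, -0.3519, 0.0304]
eef_rot: [3.142, -0.0, 2.625]
force: [-0.8, 0.8, 0.6]
grip_width: 0.0175
grip_force: 0.0
```

Emit:
carry_out --commands '[[1, [0, 0, 0], [0, 0, 0]], [1, [0, 0, 0], [0, 0, 0]], [1, [0, 0, 0], [0, 0, 0]]]' --squeeze 40

```text
time_s: 6.7
ee_pos: [0.5691, -0.3519, 0.0304]
eef_rot: [3.142, -0.0, 2.625]
force: [-0.4, 0.4, -0.4]
grip_width: 0.0138
grip_force: 40.0
```

Emit:
carry_out --commands '[[1, [0, 0, -10], [0, 0, 0]], [1, [0, 0, -40], [0, 0, 0]], [1, [0, 0, -50], [0, 0, 0]], [1, [0, 0, -50], [0, 0, 0]], [1, [0, 0, -20], [0, 0, 0]], [1, [0, 0, 0], [0, 0, 0]]]' --squeeze 40

```text
time_s: 7.45
ee_pos: [0.5694, -0.3522, 0.2025]
eef_rot: [-3.141, 0.003, 2.625]
force: [-0.5, -0.0, -1.0]
grip_width: 0.0137
grip_force: 40.0
```

```bash
python3 - <<'E'
from h import *
c=cam('top','lift.png')
print(ctrl.place_of('lid_grip','top')[:1])
s=cam('side');print(ctrl.place_of('lid_grip','side')[:1])
m=ctrl.outline_of('lid_grip','top')[0]['region']
y,x=np.nonzero(m);P=np.array([atz(c,p,.171)[:2] for p in zip(x,y)])
print(cv2.minAreaRect((P*1000).astype(np.float32)))
u,v=proj(c,[.569,-.352,.17])[0].astype(int);print(u,v)
A=c['img'][v-60:v+60,u-60:u+60]
u,v=proj(s,[.569,-.352,.17])[0].astype(int);print(u,v)
B=s['img'][v-60:v+60,u-60:u+60]
cv2.imwrite('pics/lz.png',np.clip(cv2.resize(np.hstack([A,B]),(800,400),interpolation=cv2.INTER_CUBIC)*1.8,0,255))
go(.4905,.349,.2,.45+np.pi)
E
```

```text
[{'at': [0.5688, -0.3516, 0.219], 'score': 0.92}]
[{'at': [0.5714, -0.3522, 0.2138], 'score': 0.71}]
((572.9266357421875, -344.6357116699219), (75.93457794189453, 143.0734405517578), 62.117149353027344)
505 208
359 141
t 7.7 pos [ 0.5687 -0.3517  0.199 ] rot [ 3.1414e+00 -2.2000e-03  2.6248e+00] q6 -1.663 F [ 0.3  0.3 -1.3] M [ 0.02 -0.16 -0.01] w 0.01334309033913448 gf 39.99741196632385
shift mm [414.2 570.5   0. ] turn [ 0.001 -0.002 -0.967][ WARN:0@1.601] global loadsave.cpp:1063 imwrite_ Unsupported depth image for selected encoder is fallbacked to CV_8U.
```

View pics/lz.png

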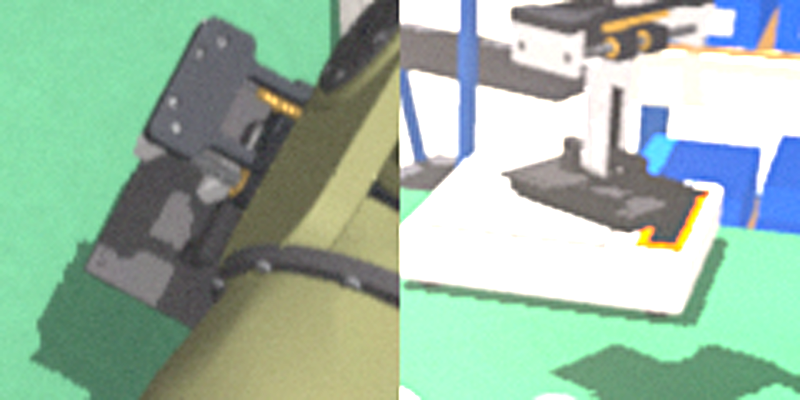

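Lid is held level in the grip (left top view, right side view). Carrying it to above the tub.

Emit:
carry_out --commands '[[1, [20, 27, 0], [0, 0, 0]], [1, [28, 39, 0], [0, 0, 0]], [1, [28, 39, 0], [0, 0, 0]], [1, [28, 39, 0], [0, 0, 0]], [1, [28, 39, 0], [0, 0, 0]], [1, [28, 39, 0], [0, 0, 0]], [1, [28, 39, 0], [0, 0, 0]], [1, [28, 39, 0], [0, 0, 0]], [1, [28, 39, 0], [0, 0, 0]], [1, [28, 39, 0], [0, 0, 0]]]'

```text
time_s: 8.95
ee_pos: [0.5188, 0.1126, 0.1999]
eef_rot: [-3.141, -0.001, 2.625]
force: [0.3, 0.3, -1.6]
grip_width: 0.0138
grip_force: 40.0
```

Emit:
carry_out --commands '[[1, [28, 39, 0], [0, 0, 0]], [1, [28, 39, 0], [0, 0, 0]], [1, [28, 39, 0], [0, 0, 0]], [1, [28, 38, 0], [0, 0, 0]], [1, [28, 38, 0], [0, 0, 0]], [1, [2, 0, 0], [0, 0, -0.16]], [1, [0, 0, 0], [0, 0, -0.17]], [1, [0, 0, 0], [0, 0, -0.17]], [1, [0, 0, 0], [0, 0, -0.17]], [1, [0, 0, 0], [0, 0, -0.17]]]'

```text
time_s: 10.2
ee_pos: [0.491, 0.349, 0.1996]
eef_rot: [-3.141, -0.001, -2.813]
force: [0.4, 0.6, -0.2]
grip_width: 0.0138
grip_force: 40.0
```

Emit:
carry_out --commands '[[1, [0, 0, 0], [0, 0, -0.13]], [1, [0, 0, 0], [0, 0, 0]], [1, [0, 0, 0], [0, 0, 0]]]'

```text
time_s: 10.58
ee_pos: [0.4912, 0.3491, 0.2001]
eef_rot: [-3.142, -0.001, -2.691]
force: [-1.2, 0.2, -1.2]
grip_width: 0.0137
grip_force: 40.0
```

```bash
python3 - <<'E'
from h import *
go(.4905,.349,.125,.455+np.pi)
E
```

```text
t 10.57 pos [0.4912 0.3491 0.2001] rot [-3.1416e+00 -6.0000e-04 -2.6913e+00] q6 -1.464 F [-1.2  0.2 -1.2] M [ 0.03 -0.14 -0.02] w 0.013666689378525582 gf 39.99727427959442
shift mm [ 0.6  0.2 75.1] turn [-0.    -0.001 -0.005]
```

Emit:
carry_out --commands '[[1, [0, 0, 30], [0, 0, 0]], [1, [0, 0, 35], [0, 0, 0]], [1, [0, 0, 20], [0, 0, 0]], [1, [0, 0, 0], [0, 0, 0]], [1, [0, 0, 0], [0, 0, 0]]]'

```text
time_s: 11.2
ee_pos: [0.4916, 0.3493, 0.1165]
eef_rot: [3.141, 0.001, -2.689]
force: [0.7, 0.4, -0.8]
grip_width: 0.0135
grip_force: 40.0
```

```bash
python3 - <<'E'
from h import *
go(.4905,.349,.1,.455+np.pi)
s=cam('side'); 
B=s['img'][285:420,235:400]
cv2.imwrite('pics/hov.png',np.clip(cv2.resize(B,None,fx=4.5,fy=4.3,interpolation=cv2.INTER_CUBIC).astype(float)*1.9,0,255).astype(np.uint8))
print(ctrl.place_of('tub_rim','side')[:1],ctrl.place_of('lid_grip','side')[:2])
E
```

```text
t 11.2 pos [0.4916 0.3493 0.1165] rot [ 3.1414e+00  1.3000e-03 -2.6893e+00] q6 -1.466 F [ 0.7  0.4 -0.8] M [ 0.04 -0.1   0.02] w 0.013483452807319761 gf 39.997517466545105
shift mm [ 1.2  0.2 16.5] turn [ 0.     0.001 -0.003]
[{'at': [0.494, 0.3495, 0.0591], 'score': 0.73}] []
```

View pics/hov.png

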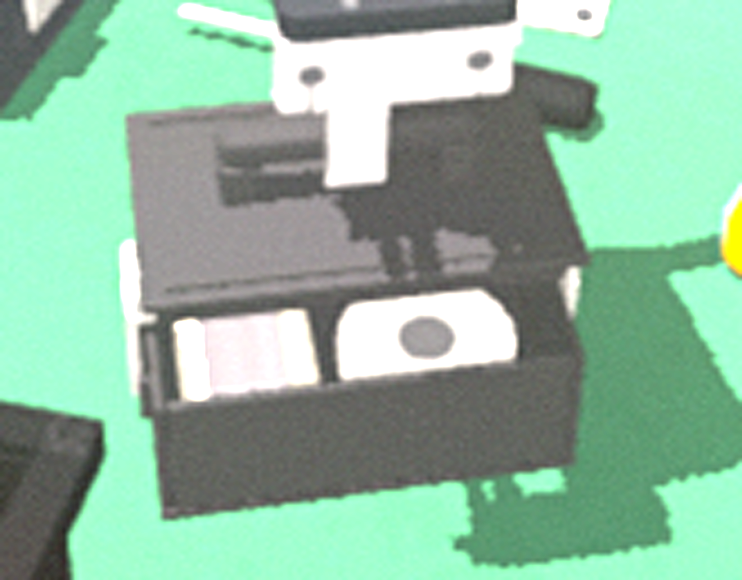

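Lid hovers over the tub; lid front edge (145,310)-(588,262), tub front rim (155,405)-(582,355) in the crop. Checking the relative offset numerically.

```bash
python3 - <<'E'
from h import *
np.set_printoptions(precision=4,suppress=True)
s=cam('side')
def P(c,z): return atz(s,((c[0]+.5)/4.5-.5+235,(c[1]+.5)/4.3-.5+285),z)[:2]
u=np.array([np.cos(.453),np.sin(.453)]);v=np.array([-u[1],u[0]])
def rep(n,p): d=p-np.array([.4916,.3493]);print(n,p,'along x,y of lid mm',d@u*1e3,d@v*1e3)
for n,c,z in [('lidFL und',(147,311),.104),('lidFR und',(588,264),.104),('lidBL top',(127,115),.109),('lidBR top?',(540,85),.109),
 ('tubFL',(155,405),.06),('tubFR',(582,355),.06),('tubFLbot',(165,517),0),('tubFRbot',(575,465),0)]: rep(n,P(c,z))
E
```

```text
lidFL und [0.5361 0.4261] along x,y of lid mm 73.65675223141945 49.55603624905345
lidFR und [0.4036 0.3625] along x,y of lid mm -73.38890353328338 50.377223571431934
lidBL top [0.5784 0.3407] along x,y of lid mm 74.30546419414827 -45.77343945843086
lidBR top? [0.439  0.2786] along x,y of lid mm -78.2880467962969 -40.54787997321871
tubFL [0.5346 0.4279] along x,y of lid mm 73.1170123009477 51.863030680670626
tubFR [0.4022 0.3637] along x,y of lid mm -74.0920012340633 52.12730129549049
tubFLbot [0.5337 0.4277] along x,y of lid mm 72.20095065715921 52.063987206789434
tubFRbot [0.4005 0.3631] along x,y of lid mm -75.84707278667095 52.25592497035136
```

The lid needs about 2 mm along tool y to match the tub. Correct, then descend slowly.

Emit:
carry_out --commands '[[1, [0.5, 1.8, 0], [0, 0, 0]], [1, [0, 0, 8], [0, 0, 0]], [1, [0, 0, 8], [0, 0, 0]], [1, [0, 0, 5], [0, 0, 0]], [1, [0, 0, 4], [0, 0, 0]], [1, [0, 0, 3], [0, 0, 0]], [1, [0, 0, 0], [0, 0, 0]]]'

```text
time_s: 12.28
ee_pos: [0.49, 0.3505, 0.0873]
eef_rot: [-3.142, -0.0, -2.688]
force: [-0.1, 0.4, -0.7]
grip_width: 0.0135
grip_force: 40.0
```

Emit:
carry_out --commands '[[1, [0, 0, 2], [0, 0, 0]], [1, [0, 0, 2], [0, 0, 0]], [1, [0, 0, 0], [0, 0, 0]]]' --squeeze 55

```text
time_s: 12.65
ee_pos: [0.4901, 0.3505, 0.0836]
eef_rot: [3.142, 0.0, -2.688]
force: [-0.3, -0.0, -0.3]
grip_width: 0.0138
grip_force: 55.0
```

Emit:
carry_out --commands '[[1, [0, 0, 2], [0, 0, 0]], [1, [0, 0, 1], [0, 0, 0]], [1, [0, 0, 0], [0, 0, 0]]]'

```text
time_s: 13.02
ee_pos: [0.4902, 0.3506, 0.0808]
eef_rot: [3.142, 0.001, -2.688]
force: [-0.6, -0.5, 4.3]
grip_width: 0.0136
grip_force: 55.0
```

Emit:
carry_out --commands '[[1, [0, 0, 1.5], [0, 0, 0]], [1, [0, 0, 1.5], [0, 0, 0]], [1, [0, 0, 0], [0, 0, 0]]]'

```text
time_s: 13.4
ee_pos: [0.4898, 0.3504, 0.077]
eef_rot: [-3.142, -0.001, -2.688]
force: [0.7, 0.4, -1.0]
grip_width: 0.0138
grip_force: 55.0
```

Emit:
carry_out --commands '[[1, [0, 0, 1.5], [0, 0, 0]], [1, [0, 0, 1.5], [0, 0, 0]], [1, [0, 0, 0], [0, 0, 0]]]'

```text
time_s: 13.78
ee_pos: [0.4899, 0.3504, 0.0741]
eef_rot: [-3.142, -0.001, -2.688]
force: [-0.7, 0.1, -1.4]
grip_width: 0.0134
grip_force: 55.0
```

Emit:
carry_out --commands '[[1, [0, 0, 1], [0, 0, 0]], [1, [0, 0, 1], [0, 0, 0]], [1, [0, 0, 0], [0, 0, 0]]]'

```text
time_s: 14.15
ee_pos: [0.4901, 0.3505, 0.0724]
eef_rot: [3.142, 0.0, -2.688]
force: [0.2, 0.8, -1.1]
grip_width: 0.0135
grip_force: 55.0
```

Emit:
carry_out --commands '[[1, [0, 0, 1], [0, 0, 0]], [1, [0, 0, 0], [0, 0, 0]]]'

```text
time_s: 14.4
ee_pos: [0.4901, 0.3505, 0.0724]
eef_rot: [3.142, 0.0, -2.688]
force: [-4.2, -3.5, 9.0]
grip_width: 0.0138
grip_force: 55.0
```

Emit:
carry_out --commands '[[1, [0, 0, 1], [0, 0, 0]], [1, [0, 0, 0], [0, 0, 0]]]'

```text
time_s: 14.65
ee_pos: [0.4901, 0.3505, 0.0723]
eef_rot: [3.142, 0.001, -2.688]
force: [-8.3, -5.3, 18.8]
grip_width: 0.0135
grip_force: 55.0
```

```bash
python3 - <<'E'
from h import *
go(.4905,.349,.1,.455+np.pi)
E
```

```text
t 14.65 pos [0.4901 0.3505 0.0723] rot [ 3.1416e+00  8.0000e-04 -2.6883e+00] q6 -1.464 F [-8.3 -5.3 18.8] M [-0.98  1.51 -0.01] w 0.013532128054282028 gf 55.00471830368042
shift mm [  0.3  -1.5 -27.7] turn [ 0.     0.001 -0.002]
```

The lid seats at TCP 0.0724 as predicted (19 N press). Relieve, release, rise.

Emit:
carry_out --commands '[[1, [0, 0, -2], [0, 0, 0]], [1, [0, 0, 0], [0, 0, 0]], [0, [0, 0, 0], [0, 0, 0]], [0, [0, 0, 0], [0, 0, 0]], [0, [0, 0, 0], [0, 0, 0]], [0, [0, 0, 0], [0, 0, 0]], [0, [0, 0, -20], [0, 0, 0]], [0, [0, 0, -50], [0, 0, 0]], [0, [0, 0, -50], [0, 0, 0]], [0, [0, 0, 0], [0, 0, 0]]]'

```text
time_s: 15.9
ee_pos: [0.4912, 0.3513, 0.1966]
eef_rot: [3.141, 0.007, -2.688]
force: [-0.1, -0.3, -1.2]
grip_width: 0.0897
grip_force: 0.0
```

```bash
python3 - <<'E'
from h import *
s=cam('side');print(ctrl.place_of('tub_rim','side')[:1],ctrl.place_of('lid_grip','side')[:2])
B=s['img'][290:420,235:400]
cv2.imwrite('pics/home.png',np.clip(cv2.resize(B,None,fx=4,fy=4,interpolation=cv2.INTER_CUBIC).astype(float)*1.9,0,255).astype(np.uint8))
# knob: start q6 about -2.1 -> yaw = .08+1.571+2.1
go(.508,.040,.2,.08+1.571+2.1)
E
```

```text
[] [{'at': [0.4915, 0.3533, 0.0852], 'score': 0.86}]
t 16.05 pos [0.4897 0.3503 0.1913] rot [-3.1414e+00 -1.6000e-03 -2.6884e+00] q6 -1.464 F [ 0.4  0.2 -0.4] M [ 0.09 -0.16  0.02] w 0.09391988541624997 gf 0.0
shift mm [ 119.4 -287.    -8.5] turn [-0.    -0.002 -0.156]
```

View pics/home.png

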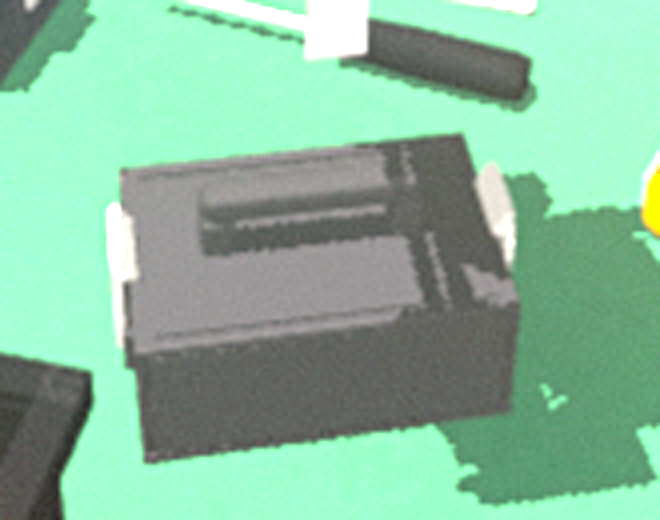

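Lid is home: plate flush on the rim, both catches over its ends. Moving to the knob.

Emit:
carry_out --commands '[[0, [17, -41, 0], [0, 0, 0]], [0, [17, -41, 0], [0, 0, 0]], [0, [17, -41, 0], [0, 0, 0]], [0, [17, -41, 0], [0, 0, 0]], [0, [17, -41, 0], [0, 0, 0]], [0, [17, -41, 0], [0, 0, 0]], [0, [17, -41, 0], [0, 0, 0]], [0, [0, 0, 0], [0, 0, 0]]]'

```text
time_s: 17.05
ee_pos: [0.5083, 0.0381, 0.1911]
eef_rot: [3.141, -0.002, -2.692]
force: [-0.6, -0.2, -0.4]
grip_width: 0.0939
grip_force: 0.0
```

```bash
python3 - <<'E'
from h import *
go(.508,.041,.046,3.595)
E
```

```text
t 17.05 pos [0.5083 0.0381 0.1911] rot [ 3.1408e+00 -2.2000e-03 -2.6916e+00] q6 -2.018 F [-0.6 -0.2 -0.4] M [ 0.06 -0.15 -0.05] w 0.09387712598933945 gf 0.0
shift mm [ -1.3   2.6 145.1] turn [ 0.001 -0.002 -0.003]
```

Emit:
carry_out --commands '[[0, [-1.2, 2.5, 30], [0, 0, 0]], [0, [0, 0, 45], [0, 0, 0]], [0, [0, 0, 40], [0, 0, 0]], [0, [0, 0, 20], [0, 0, 0]], [0, [0, 0, 10], [0, 0, 0]], [1, [0, 0, 0], [0, 0, 0]], [1, [0, 0, 0], [0, 0, 0]], [1, [0, 0, 0], [0, 0, 0]], [1, [0, 0, 0], [0, 0, 0]], [1, [0, 0, 0], [0, 0, 0]]]' --squeeze 12

```text
time_s: 18.3
ee_pos: [0.5095, 0.0422, 0.048]
eef_rot: [-3.139, 0.001, -2.688]
force: [7.7, -22.6, -4.1]
grip_width: 0.0482
grip_force: 12.0
```

Emit:
carry_out --commands '[[1, [0, 0, 0], [0, 0, 0]], [1, [0, 0, 0], [0, 0, 0]]]' --squeeze 12

```text
time_s: 18.55
ee_pos: [0.5096, 0.0418, 0.0479]
eef_rot: [-3.139, 0.001, -2.688]
force: [4.0, -11.2, -0.5]
grip_width: 0.0477
grip_force: 12.0
```

Emit:
carry_out --commands '[[1, [0, -1, 0], [0, 0, 0]], [1, [0, 0, 0], [0, 0, 0]]]' --squeeze 30

```text
time_s: 18.8
ee_pos: [0.5096, 0.0418, 0.0479]
eef_rot: [-3.141, 0.001, -2.689]
force: [2.2, -6.2, 3.0]
grip_width: 0.0473
grip_force: 30.0
```

```bash
python3 - <<'E'
from h import *
go(.509,.041,.046,3.595)
E
```

```text
t 18.8 pos [0.5096 0.0418 0.0479] rot [-3.1405e+00  9.0000e-04 -2.6886e+00] q6 -2.013 F [ 2.2 -6.2  3. ] M [-0.93 -0.43 -0.01] w 0.04728748606661186 gf 29.991049468517303
shift mm [ 0.9 -0.4  1.9] turn [-0.001  0.001 -0.   ]
```

Emit:
carry_out --commands '[[1, [0, -0.5, 0], [0, 0, 0.18]], [1, [0, 0, 0], [0, 0, 0.18]], [1, [0, 0, 0], [0, 0, 0.18]], [1, [0, 0, 0], [0, 0, 0.18]], [1, [0, 0, 0], [0, 0, 0.18]]]'

```text
time_s: 19.42
ee_pos: [0.5097, 0.041, 0.0478]
eef_rot: [-3.141, 0.001, 2.689]
force: [-0.1, -9.6, 4.2]
grip_width: 0.0475
grip_force: 30.0
```

```bash
python3 - <<'E'
from h import *
go(.509,.041,.046,3.595)
E
```

```text
t 19.43 pos [0.5097 0.041  0.0478] rot [-3.1408e+00  1.4000e-03  2.6891e+00] q6 -1.108 F [-0.1 -9.6  4.2] M [-1.71 -0.25  0.11] w 0.047505113920802394 gf 29.987979233264923
shift mm [ 0.6 -0.3  1.8] turn [-0.001  0.001 -0.906]
```

Emit:
carry_out --commands '[[1, [-0.4, -0.9, 0], [0, 0, 0.18]], [1, [0, 0, 0], [0, 0, 0.18]], [1, [0, 0, 0], [0, 0, 0.18]], [1, [0, 0, 0], [0, 0, 0.18]], [1, [0, 0, 0], [0, 0, 0.18]], [1, [0, 0, 0], [0, 0, 0.18]], [1, [0, 0, 0], [0, 0, 0.18]], [1, [0, 0, 0], [0, 0, 0.18]]]'

```text
time_s: 20.42
ee_pos: [0.5088, 0.0404, 0.0478]
eef_rot: [-3.141, 0.001, 1.249]
force: [-7.4, -5.2, 10.4]
grip_width: 0.0477
grip_force: 30.0
```

Emit:
carry_out --commands '[[1, [0, 0, 0], [0, 0, 0.18]], [1, [0, 0, 0], [0, 0, 0.18]], [1, [0, 0, 0], [0, 0, 0.18]], [1, [0, 0, 0], [0, 0, 0.18]], [1, [0, 0, 0], [0, 0, 0.18]], [1, [0, 0, 0], [0, 0, 0.18]], [1, [0, 0, 0], [0, 0, 0.1]], [1, [0, 0, 0], [0, 0, 0.1]], [1, [0, 0, 0], [0, 0, 0]]]'

```text
time_s: 21.55
ee_pos: [0.5081, 0.0411, 0.0478]
eef_rot: [-3.141, 0.003, -0.026]
force: [-10.9, 1.0, 13.4]
grip_width: 0.0477
grip_force: 30.0
```

```bash
python3 - <<'E'
from h import *
go(.509,.041,.046,3.595)
E
```

```text
t 21.55 pos [0.5081 0.0411 0.0478] rot [-3.1415e+00  2.8000e-03 -2.6400e-02] q6 1.606 F [-10.9   1.   13.4] M [-0.17  2.11 -0.08] w 0.04767729117172323 gf 30.002096593379974
shift mm [0.9 0.1 1.8] turn [4.000e-03 1.000e-03 2.662e+00]
```

Emit:
carry_out --commands '[[1, [0, 0, 0], [0, 0, 0.08]], [1, [0, 0, 0], [0, 0, 0.08]], [1, [0, 0, 0], [0, 0, 0]]]'

```text
time_s: 21.92
ee_pos: [0.5085, 0.0411, 0.0478]
eef_rot: [3.141, 0.002, -0.186]
force: [-7.9, 0.4, 11.4]
grip_width: 0.0478
grip_force: 30.0
```

```bash
python3 - <<'E'
from h import *
go(.509,.041,.046,3.595)
E
```

```text
t 21.93 pos [0.5085 0.0411 0.0478] rot [ 3.1414e+00  1.9000e-03 -1.8580e-01] q6 1.765 F [-7.9  0.4 11.4] M [ 0.02  1.62 -0.  ] w 0.04784597978741169 gf 30.001720190048218
shift mm [0.5 0.  1.8] turn [2.000e-03 1.000e-03 2.502e+00]
```

Emit:
carry_out --commands '[[1, [0, 0, 0], [0, 0, 0.05]], [1, [0, 0, 0], [0, 0, 0]]]'

```text
time_s: 22.18
ee_pos: [0.5093, 0.041, 0.0479]
eef_rot: [3.142, -0.0, -0.235]
force: [-1.6, 0.2, 6.7]
grip_width: 0.0475
grip_force: 30.0
```

```bash
python3 - <<'E'
from h import *
go(.509,.041,.046,3.595)
E
```

```text
t 22.18 pos [0.5093 0.041  0.0479] rot [ 3.1415e+00 -3.0000e-04 -2.3480e-01] q6 1.814 F [-1.6  0.2  6.7] M [-0.14  0.39  0.43] w 0.04746679329184049 gf 30.00174880027771
shift mm [-0.3  0.1  1.9] turn [-0.    -0.     2.453]
```

The stop is reached (Mz jumped to 0.43), so the knob is at ≈5.027. Now back 1.50 rad to 45 minutes, release, rise, step aside and look.

Emit:
carry_out --commands '[[1, [0, 0, 0], [0, 0, -0.18]], [1, [0, 0, 0], [0, 0, -0.18]], [1, [0, 0, 0], [0, 0, -0.18]], [1, [0, 0, 0], [0, 0, -0.18]], [1, [0, 0, 0], [0, 0, -0.18]], [1, [0, 0, 0], [0, 0, -0.18]], [1, [0, 0, 0], [0, 0, -0.18]], [1, [0, 0, 0], [0, 0, -0.18]], [1, [0, 0, 0], [0, 0, -0.06]], [1, [0, 0, 0], [0, 0, 0]]]'

```text
time_s: 23.42
ee_pos: [0.5091, 0.0415, 0.0479]
eef_rot: [-3.141, -0.001, 1.266]
force: [-4.3, 4.2, 8.1]
grip_width: 0.0471
grip_force: 30.0
```

Emit:
carry_out --commands '[[1, [0, 0, 0], [0, 0, 0]], [0, [0, 0, 0], [0, 0, 0]], [0, [0, 0, 0], [0, 0, 0]], [0, [0, 0, 0], [0, 0, 0]], [0, [0, 0, 0], [0, 0, 0]], [0, [0, 0, -20], [0, 0, 0]], [0, [0, 0, -40], [0, 0, 0]], [0, [0, 0, -50], [0, 0, 0]], [0, [0, 0, -40], [0, 0, 0]]]'

```text
time_s: 24.55
ee_pos: [0.5094, 0.0408, 0.1995]
eef_rot: [3.14, -0.0, 1.265]
force: [-0.4, 0.4, -1.0]
grip_width: 0.0939
grip_force: 0.0
```

Emit:
carry_out --commands '[[0, [-41, 13, 0], [0, 0, 0]], [0, [-41, 13, 0], [0, 0, 0]], [0, [-41, 13, 0], [0, 0, 0]], [0, [-41, 13, 0], [0, 0, 0]], [0, [-41, 13, 0], [0, 0, 0]], [0, [-41, 13, 0], [0, 0, 0]], [0, [-41, 13, 0], [0, 0, 0]], [0, [0, 0, 0], [0, 0, 0]]]'

```text
time_s: 25.55
ee_pos: [0.5091, -0.2625, 0.1969]
eef_rot: [-3.141, 0.0, 1.262]
force: [0.1, 1.3, -0.6]
grip_width: 0.0939
grip_force: 0.0
```

```bash
python3 - <<'E'
from h import *
c=cam('top');im=c['img'];u,v=308,246
A=cv2.resize(im[v-35:v+35,u-35:u+35],(400,400),interpolation=cv2.INTER_CUBIC)
u,v=168,256
B=cv2.resize(im[v-40:v+40,u-40:u+40],(400,400),interpolation=cv2.INTER_CUBIC)
cv2.imwrite('pics/end.png',np.hstack([A,np.clip(B.astype(float)*1.9,0,255).astype(np.uint8)]))
for t in ['lid_grip','canister','screwdriver','tape_roll','closed_tub']: print(t,[(np.round(r['at'],3),round(r['score'],2)) for r in ctrl.place_of(t,'top')[:1]])
# pointer: white pixels within knob radius
k=proj(c,[.5085,.041,.074])[0];print(k)
E
```

```text
lid_grip [(array([0.488, 0.35 , 0.086]), 0.81)]
canister [(array([ 0.56 , -0.165,  0.003]), 0.51)]
screwdriver [(array([0.531, 0.162, 0.002]), 0.66)]
tape_roll [(array([ 0.333, -0.138,  0.001]), 0.9)]
closed_tub [(array([0.761, 0.197, 0.001]), 0.62)]
[307.00986385 244.46963938]
```

View pics/end.png

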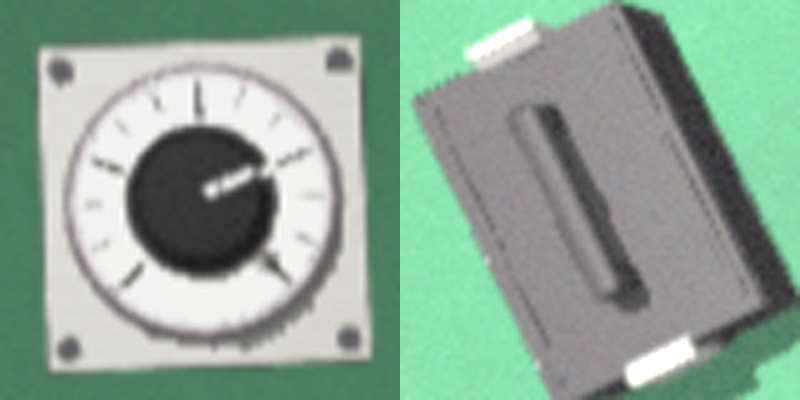

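The pointer lies on the 45 mark (crop (208,191)-(255,170)). The lid is flush under both catches, at (502,45) and (660,362).

```bash
python3 -c "
from station import ctrl
print(ctrl.hand_in())"
```

```text
the job is handed in; nothing more can be done
None
```

The job is handed in at about 26 s of the 72 s allowed: the lid is snapped home under both catches, and the timer was wound to its stop past 60, set back to 45 minutes and released; the verdict was not shown to me.

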